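Clip the cutlery and present the mint tray

ROBOT

A 6-joint arm with a two-finger parallel gripper is mounted at the origin on the work surface; the furniture and walls round the work are solid. World frame = base frame: x ahead of the robot, y to its left, z up, the work surface at z = 0. Lengths are in m, angles in rad, forces in N, time in s.
With the tool pointing down it reaches from about 0.25 to 0.775 m from the base axis. Payload 4 kg.
Tool frame: the origin (TCP) lies at the very end of the fingers, on their centre line; the grasp point (between the pads) lies 19 mm behind it; x points along the fingers, y is the direction in which the jaws open and shut, and the axes are right-handed (so a half turn about x gives the same grasp; the last joint's range is limited). The gripper opens to 94 mm and grips with 3 to 60 N. Pads are 16 mm wide; open, the fingers measure 119 mm over their backs; the gripper's body (75 mm by 177 mm) begins 78 mm behind the grasp point.
Start: joints at [-1.219, 0.087, 1.371, -0, 1.684, -0.103], TCP at [0.242, -0.494, 0.206] pointing down, gripper open.
Joint ranges: [-3.1, 3.1], [-0.76, 2.03], [0.27, 2.55], [-1.08, 4.22], [0.17, 2.65], [-2.57, 2.57]. Speed limits (rad/s): [2.79, 2.79, 3.14, 3.14, 3.14, 3.14].

INTERFACE

Orientations are given as [roll, pitch, yaw] about the fixed x, y, z axes, in that order (R = Rz(yaw) Ry(pitch) Rx(roll)).
In Python, from bench import robot gives the robot as it stands.
- The arm moves only by the tool carry_out, never from a script. Its argument "targets" is a list of rows, each a list of 5 numbers: the closure, from 0 (fully open) to 1 (shut), then the shift along the tool's x, y, z in cm, then the turn about the tool's x in degrees. In form: [[fingers, tx, ty, tz, turn], ...]. A call has 1 to 20 rows; each row shifts and turns the commanded pose from where the row before left it, along the tool's axes as they then stand; what a row does not reach is not made up. A row lasts 1/10 s, in which the tool goes at most 50 mm and 8.59 degrees, less where a joint would pass 70% of its speed; a pose out of reach is approached as far as the arm can. A call is refused whole if a number of a shift passes 5 or a number of a turn 8.59, either way. A call with a gripper value outside its range is refused whole. The fingers move at their own pace and stop on an object; the grip force is fixed at half the most. Time passes only in rows, so rows that do not move let the fingers close. It gives the time, the measured TCP pose, the force and the opening at its end, in the units of the state.
- robot.get_obs(): the state, without advancing time (a new reading comes with each control period).
- robot.snapshot(name): name is "side" or "top"; returns a dict with "image" (420x560x3 uint8, red, green, blue), "camera_matrix" (3x3 intrinsics, pixels), "pose" (4x4, takes a point from camera to world coordinates). Camera axes: x right, y up, looking along -z (the intrinsics and any distortion apply to the point x, -y, -z); pixel columns grow to the right and rows downward; lengths in m; the calibration is good to about 2 mm. A picture is of the moment at which its call begins. There is no depth.
- robot.close_job(): hands the job in, once; it reports no verdict.
The state is a dict: "time": time; "joint_positions": joint angles; "qvel": joint speeds; "joint_torque": joint torques, N m; "tool_pos": TCP position; "ee_rot": TCP orientation; "wrist_force": force on the tool from outside, world axes, zero at the start; "wrist_torque": the same for the moment, N m; "width": finger opening in m.
Only numpy, scipy, OpenCV 4.12 (cv2) and the standard library are available. Lean on these libraries where they do the work, as an engineer would, in place of code of your own. Each camera call takes 0.05 s, during which the arm holds its last target. There are 200 camera calls.

TASK

Get the presenting tray on the rubber mat ready for the customer: first, with the tray standing on the mat, swing its raised keeper bar down over the wrapped cutlery until it snaps fully home in its clip. Then lift the tray by its hoop handle a good hand's breadth above the mat and only there turn it, kept level, through a quarter turn, either way round, so that the cutlery lies square across the way the mat shows it first lay, with the loose round mint staying in the middle of its dished well. Finish still holding the tray up there over the middle of the mat, level and still, without putting it down, and leave the salt shaker, sauce cup, can and bottle where they are.

Things in the scene. Friction and masses are not known exactly. Their poses are not given: they have to be found in the camera images.
- mat: Fixed dark rubber mat, 190 mm (its x) by 200 mm (its y), 4 mm thick, flat on the worktop. Origin at the centre of its underside. The tray starts on it, on its middle to within about 15 mm, with the tray's axes along the mat's to within 0.07 rad.
- tray_grip (a point): Centre of the tray's grip: a black block 14 mm thick (tray x), 58 mm long (tray y), 22 mm high, atop a steel hoop, 90 mm above the tray's underside; pinch it from above across its 14 mm. Hoop legs: 54 mm either side of the middle along y. Axes: x towards the cutlery, y along it away from the keeper's knob, z up.
- tray_foot (a point): Centre of the tray's underside, straight below the grip (same axes). The tray is a loose grey plate, from x -70 to +90 mm and y -90 to +90 mm, 5 mm thick, about 0.5 kg with its load (varies by some 20 percent), balanced below the grip within about 6 mm. On the mat it is 4 mm above the worktop.
- well (a point): Lowest point of the tray's round dished well, under the middle of the hoop, 6 mm above the tray's underside. The well is a shallow cone of 40 mm radius rising at 0.21 rad, with a rim 21 mm above the tray's underside.
- mint_center (a point): Centre of the loose white round mint, a ball of 30 mm diameter, 20 g, that starts at rest in the middle of the well and rolls freely.
- sleeve_mid (a point): Centre of the loose paper-wrapped cutlery, 150 x 24 x 9 mm, lying along the tray's y in a shallow trough whose middle is 66 mm from the tray's middle along tray +x.
- keeper (a joint): Angle of the steel keeper bar in rad: 0 = fully shut, lying flat over the cutlery and snapped into its clip; grows as it is raised, up to 1.15. It starts raised at 0.45 to 0.85 and stays where it is left (about 0.3 N at the knob moves it); at about 0.07 it meets the spring clip, and some 3 to 6 N down on the knob snaps it home.
- keeper_hinge (a point): Hinge axis of the keeper bar, fixed on the tray: 66 mm along tray +x, 70 mm along tray +y, 20 mm above the tray's underside. The axis runs along tray x; the bar points from here to tray -y when shut and its free end rises as it opens.
- keeper_knob (a point): Centre of the top face of the black thumb knob (14 mm diameter) at the free end of the keeper bar: 152 mm along the bar from the hinge axis and 15 mm above the bar's centre line. When shut it is 35 mm above the tray's underside; the steel clip cheeks 17 mm nearer the hinge stand 29 mm above it. Push here.
- shaker_mid (a point): Centre of the salt shaker, 39 mm wide, 81 mm high; loose bystander, upright.
- cup_mid (a point): Centre of the small black sauce cup, 51 mm wide, 29 mm high; loose bystander.
- can_mid (a point): Centre of the drinks can, 53 mm wide, 134 mm high; loose bystander, upright.
- bottle_mid (a point): Centre of the brown long-neck bottle, 61 mm wide, 230 mm high; loose bystander, upright.

How it is judged:
On the way, in this order (a step that is already met when the one before it is completed fails the run):
1. the keeper bar is snapped shut while the tray stands on the mat (value of joint keeper below 0.03 rad and z of tray_foot in the frame of mat below 0.012 m), for 0.2 s.
2. the tray is lifted clear of the mat, not yet turned (z of tray_foot in the frame of mat above 0.05 m and angle between the y axis of tray_foot and the y axis of mat, either way round below 0.5 rad and angle between tray_grip's own z axis and vertical below 0.12 rad), for 0.1 s.
At the end, for the whole second after the job is handed in: Held by the fingers 60 to 250 mm above the mat, within 80 mm of its middle, mat bare; level within 0.12 rad; tray y along mat x, either way, within 0.2 rad; mint in the well within 14 mm of its middle; keeper below 0.03 rad, cutlery centre within 85 mm of its hinge (value of joint keeper below 0.03 rad and horizontal distance between mint_center and well below 0.014 m and distance between mint_center and well below 0.028 m and angle between tray_grip's own z axis and vertical below 0.12 rad and angle between the y axis of tray_foot and the x axis of mat, either way round below 0.2 rad and z of tray_foot in the frame of mat between 0.06 and 0.25 m and horizontal distance between tray_foot and mat below 0.08 m and contact force between the fingers and anything else above 1 N and contact force between mat and anything else below 0.1 N and distance between sleeve_mid and keeper_hinge below 0.085 m); the arm keeps its last pose, push and grip.
It fails at once if the mint rolls away from the middle of its well (distance between mint_center and well above 0.035 m).
It fails at once if the tray is tipped (angle between tray_grip's own z axis and vertical above 0.25 rad).
It fails at once if the lifted tray comes back down on the mat turned (angle between the y axis of tray_foot and the y axis of mat, either way round above 0.6 rad and z of tray_foot in the frame of mat below 0.02 m).
It fails at once if the salt shaker, sauce cup, can or bottle is disturbed (distance of any of shaker_mid, cup_mid, can_mid, bottle_mid from where it was at the start of the episode above 0.02 m or angle between any of shaker_mid, cup_mid, can_mid, bottle_mid's own z axis and vertical above 0.3 rad).
It also fails if it takes over 46 s, if anything falls off the work surface, if the arm or the gripper's body presses on something with over 40 N, if the wrist force passes 120 N, or if a joint passes its speed limit or range.

## Working session

There is one attempt and no reset: what is moved stays moved. The work goes in short steps, Python scripts to look and compute and a tool call to move; the robot and the scene stay as the last step left them, time stands still between calls to the robot, and variables do not carry over. Pictures are saved under pics/ and viewed, about 8 in all and at most 12, crops included, and the job is handed in when it is done.

Besides the shell and the picture viewer there is one more tool, called by a JSON object that holds its "method" and its "body", one argument or row to a line. carry_out: Moves the arm, as the interface text tells. Its arguments: {"type":"object","properties":{"targets":{"type":"array","items":{"type":"array","items":{"type":"number"}}}},"required":["targets"]}

```bash
mkdir -p pics; cat > h.py <<'E'
import numpy as np,cv2,json
from bench import robot
def snap(n,f):
    s=robot.snapshot(n); cv2.imwrite(f'pics/{f}.png',s['image'][:,:,::-1]); 
    np.savez(f'pics/{f}.npz',K=s['camera_matrix'],T=s['pose'],im=s['image']); return s
def load(f): return np.load(f'pics/{f}.npz')
def ray(c,u,v):
    d=np.linalg.inv(c['K'])@[u,v,1]; d=np.array([d[0],-d[1],-d[2]]); return c['T'][:3,3],c['T'][:3,:3]@d
def atz(c,u,v,z):
    o,d=ray(c,u,v); return o+d*(z-o[2])/d[2]
def proj(c,p):
    q=np.linalg.inv(c['T'])@np.append(p,1); q=c['K']@[q[0],-q[1],-q[2]]; return q[:2]/q[2]
def tri(rs):
    A=0;b=0
    for o,d in rs:
        d=d/np.linalg.norm(d);P=np.eye(3)-np.outer(d,d);A=A+P;b=b+P@o
    return np.linalg.solve(A,b)
E
python3 - <<'E'
from h import *
print(robot.get_obs())
a=snap('top','t0');b=snap('side','s0')
print(a.keys(),a['camera_matrix'],a['pose'],b['pose'])
E
```

```text
{'time': 0.0, 'joint_positions': array([-1.21910093e+00,  8.79712439e-02,  1.37219166e+00, -4.55267647e-06,
        1.68360028e+00, -1.03105555e-01]), 'qvel': array([ 0.00080529,  0.00046328,  0.00014218,  0.00045594, -0.0012792 ,
        0.00054112]), 'joint_torque': array([ 2.62908788e-04, -3.40176344e+01, -3.02428079e+01,  7.18722981e-02,
        3.29795096e-02, -1.74282577e-04]), 'tool_pos': array([ 0.24141485, -0.4935977 ,  0.20432705]), 'ee_rot': array([-1.67181721,  1.56862579,  1.92457588]), 'wrist_force': array([ 0.14614304,  0.45036557, -0.02161684]), 'wrist_torque': array([ 0.00566741, -0.01470182,  0.0290109 ]), 'width': 0.09395261837837711}
dict_keys(['image', 'camera_matrix', 'pose']) [[546.9238634    0.         273.67645263]
 [  0.         546.9238634  209.88034939]
 [  0.           0.           1.        ]] [[ 0.36328978  0.88690923 -0.28532885  0.1095024 ]
 [-0.93166542  0.34730279 -0.10667859 -0.19919717]
 [ 0.00448128  0.30458627  0.95247421  1.49925668]
 [ 0.          0.          0.          1.        ]] [[ 0.95804684  0.10479061 -0.26676804  0.22567933]
 [-0.28650043  0.37607525 -0.88118381 -0.99392687]
 [ 0.00798507  0.92064452  0.39032026  0.54248652]
 [ 0.          0.          0.          1.        ]]
```

View pics/t0.png

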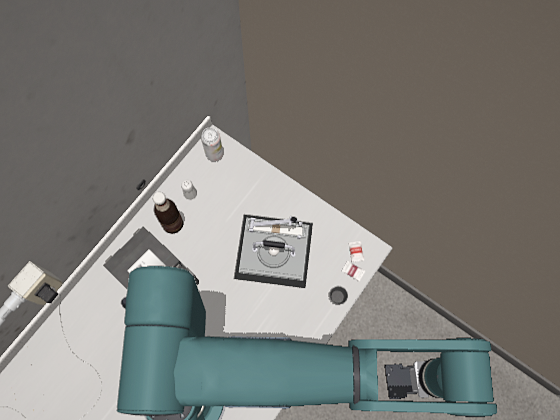

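View pics/s0.png

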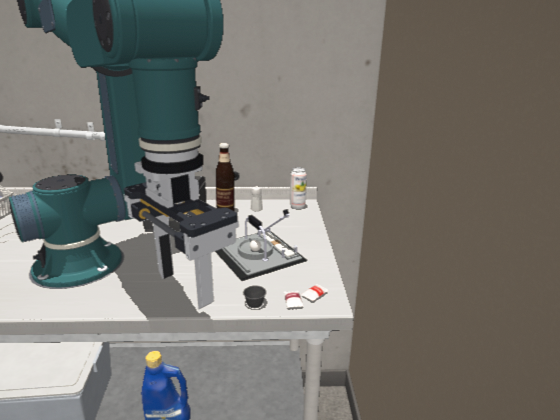

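Top view: mat at about (235–312, 214–288), keeper knob near (293,219), grip near (272,245). Side view: knob near (286,212), grip near (255,224). Next I'll enlarge both.

```bash
python3 - <<'E'
from h import *
a=load('t0')['im'][205:295,228:318,::-1];b=load('s0')['im'][200:285,205:315,::-1]
cv2.imwrite('pics/c1.png',cv2.resize(a,None,fx=6.6,fy=6.6,interpolation=cv2.INTER_CUBIC))
cv2.imwrite('pics/c2.png',cv2.resize(b,None,fx=7,fy=7,interpolation=cv2.INTER_CUBIC))
E
```

```text
(no output)
```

View pics/c1.png

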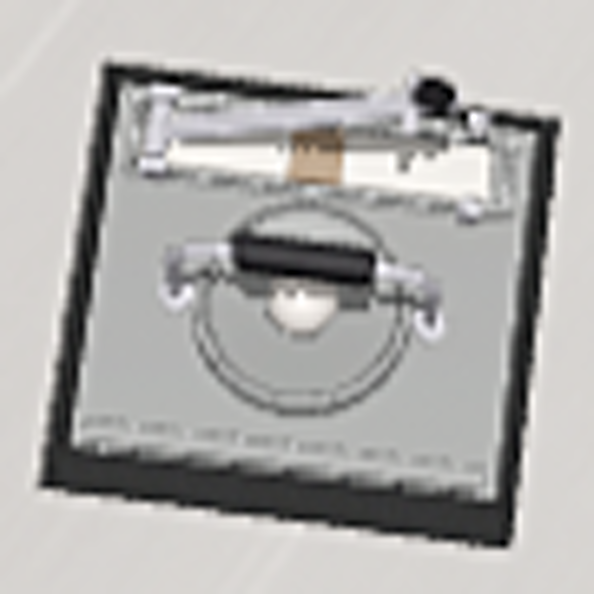

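View pics/c2.png

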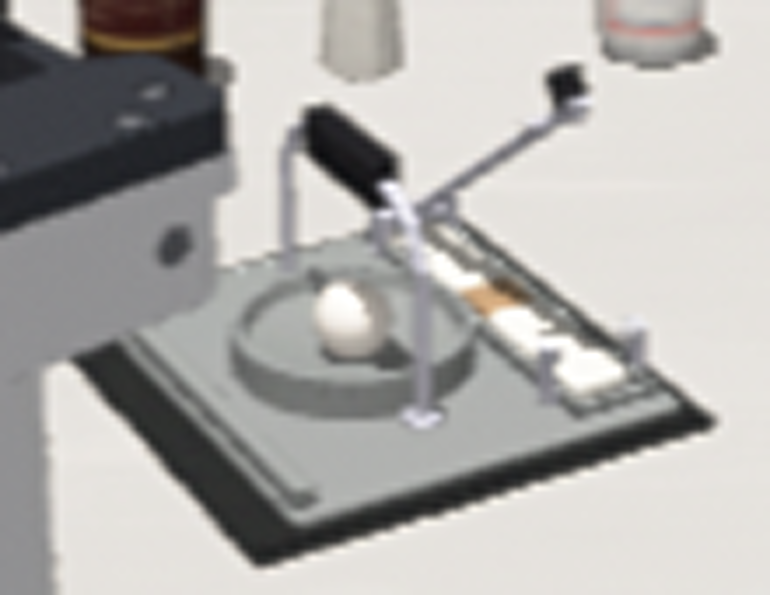

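```bash
cat > fit.py <<'E'
from h import *
from scipy.optimize import least_squares
def T(x,y,yaw,z=0.004):
    c,s=np.cos(yaw),np.sin(yaw); return lambda p: np.array([x+c*p[0]-s*p[1],y+s*p[0]+c*p[1],z+p[2]])
def knob(th,h=.015): return (.066,.070-.152*np.cos(th)+h*np.sin(th),.020+.152*np.sin(th)+h*np.cos(th))
E
python3 - <<'E'
from fit import *
t,s=load('t0'),load('s0')
tu=lambda x,y:np.array([228+(x+.5)/6.6-.5,205+(y+.5)/6.6-.5]); su=lambda x,y:np.array([205+(x+.5)/7-.5,200+(y+.5)/7-.5])
m=[atz(t,*tu(*q),.004) for q in [(105,65),(560,120),(510,547),(42,487)]]
print(np.round(m,4)); print('mat mean',np.mean(m,0))
mat=[(t,tu(105,65),(.095,.1,0)),(t,tu(560,120),(.095,-.1,0)),(t,tu(510,547),(-.095,-.1,0)),(t,tu(42,487),(-.095,.1,0)),(s,su(262,565),(-.095,-.1,0)),(s,su(715,420),(.095,-.1,0))]
tr=[(t,tu(78,445),(-.07,.09,.005)),(t,tu(493,495),(-.07,-.09,.005)),(t,tu(305,262),(0,0,.095)),(t,tu(300,307),(0,0,.024)),
(s,su(300,525),(-.07,-.09,.005)),(s,su(685,405),(.09,-.09,.005)),(s,su(350,157),(0,0,.09)),(s,su(420,417),(0,-.054,.006)),(s,su(346,322),(0,0,.0213))]
kn=[(t,tu(435,92)),(s,su(566,80))]
f=lambda p:np.concatenate([proj(c,T(*p)(q))-u for c,u,q in mat])
r=least_squares(f,[*np.mean(m,0)[:2],0],loss='soft_l1');print('mat',r.x,np.round(r.fun,1))
def g(p): return np.concatenate([proj(c,T(*p[:3])(q))-u for c,u,q in tr]+[proj(c,T(*p[:3])(knob(p[3],.011)))-u for c,u in kn])
r=least_squares(g,[*r.x,.6],loss='soft_l1');print('tray',r.x,np.round(r.fun,1))
f=T(*r.x[:3]);print('grip',f((0,0,.09)),'knobtop',f(knob(r.x[3])),'knobshut',f(knob(0)),'hinge',f((.066,.07,.02)))
for n,(u,v) in dict(shaker=(188,194),bottle=(172,225),can=(214,152),cup=(338,296)).items(): print(n,atz(t,u,v,0.0 if n!='cup' else .015))
E
```

```text
[[ 0.5132  0.0438  0.004 ]
 [ 0.5618 -0.1485  0.004 ]
 [ 0.3802 -0.1927  0.004 ]
 [ 0.3326 -0.0017  0.004 ]]
mat mean [ 0.44697171 -0.07479766  0.004     ]
mat [ 0.4483957  -0.07506799  0.25108017] [-0.2 -0.9  0.3 -1.1  1.1  0.  -0.1  0.4 -1.4 -0.  -0.2 -0.2]
tray [ 0.44369953 -0.07717626  0.26057888  0.66060106] [-0.6  0.1  1.5 -0.2  0.4 -1.1  1.1 -1.6 -0.7 -0.2 -1.  -0.5 -0.7  0.1
 -0.1  0.5  0.2  0.  -0.  -0.4 -0.7  0.4]
grip [ 0.44369953 -0.07717626  0.094     ] knobtop [ 0.51798802 -0.09961293  0.12911027] knobshut [ 0.52859791 -0.13940379  0.039     ] hinge [0.48943664 0.00746485 0.024     ]
shaker [0.51303368 0.21789024 0.        ]
bottle [0.41079896 0.22214733 0.        ]
can [0.66240379 0.19989175 0.        ]
cup [ 0.38916342 -0.28467037  0.015     ]
```

```bash
cat >> fit.py <<'E'
from scipy.spatial.transform import Rotation as Ro
def tool():
    o=robot.get_obs(); return np.array(o['tool_pos']),Ro.from_euler('xyz',o['ee_rot']).as_matrix(),o
def need(p,yaw):
    "shift in tool axes (cm) to world p, and turn (deg) about tool x so tool y lies along world yaw (mod pi)"
    t,R,o=tool(); y=R[:,1]; cur=np.arctan2(y[1],y[0])
    d=(yaw-cur+np.pi/2)%np.pi-np.pi/2
    print('t',o['time'],'tcp',np.round(t,4),'tooly yaw',round(cur,3),'down',np.round(R[:,0],4),'q',np.round(o['joint_positions'],2),'F',np.round(o['wrist_force'],2),'w',round(o['width'],4))
    print('shift cm',np.round(R.T@(np.array(p)-t)*100,2),'turn deg',round(-np.degrees(d),2))
E
python3 - <<'E'
from fit import *
f=T(.4437,-.0772,.2606)
need(f(knob(.66))+[0,0,.04],.2606)
E
```

```text
t 0.1 tcp [ 0.2414 -0.4936  0.2044] tooly yaw -1.116 down [-7.0e-04  1.9e-03 -1.0e+00] q [-1.22  0.09  1.37 -0.    1.68 -0.1 ] F [ 0.29 -0.47 -0.04] w 0.0943
shift cm [  3.59 -23.24 -42.15] turn deg -78.88
```

{"method": "carry_out", "body": {
  "targets": [
    [1,0,-0.9,-1.6,0],
    [1,0,-2.0,-3.7,0],
    [1,0,-2.4,-4.3,0],
    [1,0,-2.4,-4.3,0],
    [1,0,-2.4,-4.3,0],
    [1,0,-2.4,-4.3,0],
    [1,0,-2.4,-4.3,0],
    [1,0,-2.4,-4.3,0],
    [1,0,-2.4,-4.3,0],
    [1,0,-2.0,-3.6,0],
    [1,0,-1.0,-2.0,0],
    [1,0,0,0,-7]
  ]
}}

```text
time: 1.3
tool_pos: [0.5111, -0.1059, 0.205]
ee_rot: [-1.924, 1.569, 1.803]
wrist_force: [-0.2, -0.8, -0.3]
width: 0.0018
```

{"method": "carry_out", "body": {
  "targets": [
    [1,0,0,0,-8],
    [1,0,0,0,-8],
    [1,0,0,0,-8],
    [1,0,0,0,-8],
    [1,0,0,0,-8],
    [1,0,0,0,-8],
    [1,0,0,0,-8],
    [1,0,0,0,-8],
    [1,0,0,0,-8],
    [1,0,0,0,0],
    [1,0,0,0,0]
  ]
}}

```text
time: 2.4
tool_pos: [0.5099, -0.1092, 0.2054]
ee_rot: [-2.703, 1.57, 2.27]
wrist_force: [-0.3, -0.7, -0.3]
width: 0.0008
```

```bash
python3 - <<'E'
from fit import *
f=T(.4437,-.0772,.2606)
need(f(knob(.66))+[0,0,.04],.2606)
s=snap('side','s1')
cv2.imwrite('pics/c3.png',cv2.resize(s['image'][150:280,200:350,::-1],None,fx=4.5,fy=4.5,interpolation=cv2.INTER_CUBIC))
E
```

```text
t 2.4 tcp [ 0.5099 -0.1092  0.2054] tooly yaw 0.261 down [-2.e-04  3.e-04 -1.e+00] q [-0.32  0.02  1.44  0.    1.68 -0.58] F [-0.27 -0.75 -0.28] w 0.0008
shift cm [ 3.63  1.03 -0.71] turn deg 0.0
```

View pics/c3.png

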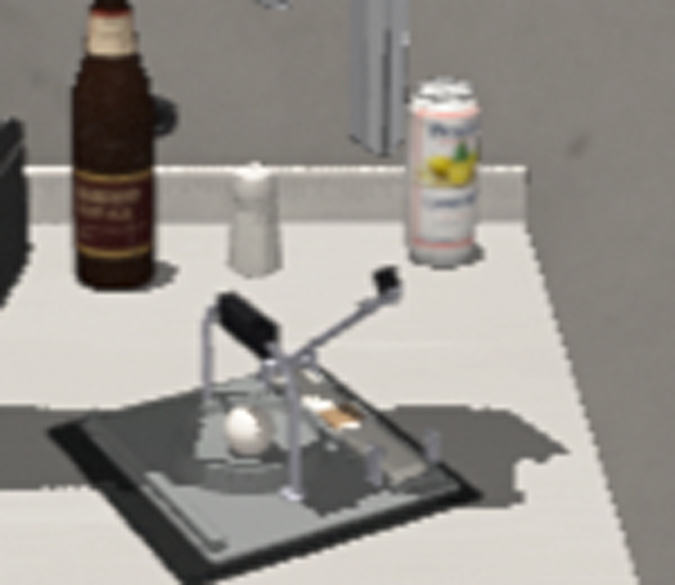

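Knob is about (386,280) in the crop, with the closed fingers above it and the mint at rest. The arc is next.

{"method": "carry_out", "body": {
  "targets": [
    [1,1.5,0.3,0,0],
    [1,2.0,0.4,-0.1,0],
    [1,1.5,0.3,-0.1,0],
    [1,1.0,0,0,0],
    [1,0.5,0,0,0],
    [1,0.5,0,0,0],
    [1,0.5,0,0,0],
    [1,0.5,0.0,0.3,0],
    [1,0.5,0,0.4,0],
    [1,0.5,0,0.4,0],
    [1,0.4,0,0.3,0],
    [1,0.5,0,0.3,0],
    [1,0.5,0,0.3,0],
    [1,0.5,0,0.3,0],
    [1,0.5,0,0.25,0]
  ]
}}

```text
time: 3.95
tool_pos: [0.5259, -0.1303, 0.0908]
ee_rot: [-2.43, 1.57, 2.545]
wrist_force: [1.1, 0.1, 0.2]
width: 0.0003
```

```bash
python3 - <<'E'
from fit import *
f=T(.4437,-.0772,.2606)
need(f(knob(0)),.2606)
s=snap('side','s2')
cv2.imwrite('pics/c4.png',cv2.resize(s['image'][170:270,210:330,::-1],None,fx=5,fy=5,interpolation=cv2.INTER_CUBIC))
E
```

```text
t 3.95 tcp [ 0.5259 -0.1303  0.0908] tooly yaw 0.263 down [-5.e-04  3.e-04 -1.e+00] q [-0.35  0.12  1.56  0.    1.46 -0.61] F [1.08 0.11 0.21] w 0.0003
shift cm [5.18 0.03 0.96] turn deg 0.12
```

View pics/c4.png

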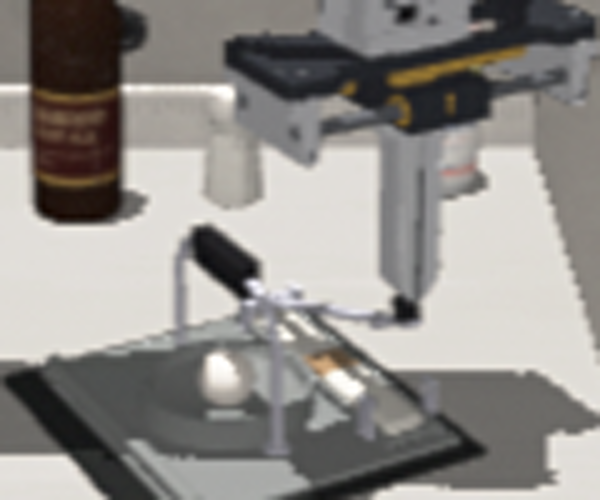

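The knob at (404,305) is under the fingertips and moving down with them.

{"method": "carry_out", "body": {
  "targets": [
    [1,0.5,0,0.2,0],
    [1,0.5,0,0.2,0],
    [1,0.5,0,0.15,0],
    [1,0.5,0,0.15,0],
    [1,0.5,0,0.1,0],
    [1,0.5,0,0.1,0],
    [1,0.5,0,0.05,0],
    [1,0.5,0,0,0],
    [1,0.3,0,0,0],
    [1,0.3,0,0,0],
    [1,0.2,0,0,0],
    [1,0.2,0,0,0],
    [1,0.2,0,0,0],
    [1,0,0,0,0]
  ]
}}

```text
time: 5.4
tool_pos: [0.5285, -0.1393, 0.0392]
ee_rot: [1.489, 1.571, 0.181]
wrist_force: [0.6, -0.9, 1.4]
width: 0.0004
```

{"method": "carry_out", "body": {
  "targets": [
    [1,0.1,0,0,0],
    [1,0.1,0,0,0],
    [1,0,0,0,0]
  ]
}}

```text
time: 5.7
tool_pos: [0.5287, -0.1393, 0.0386]
ee_rot: [1.128, 1.57, -0.18]
wrist_force: [-1.9, 0.8, 6.2]
width: 0.0006
```

{"method": "carry_out", "body": {
  "targets": [
    [1,0.1,0,0,0],
    [1,0.1,0,0,0],
    [1,0.1,0,0,0],
    [1,0,0,0,0],
    [1,0,0,0,0]
  ]
}}

```text
time: 6.2
tool_pos: [0.529, -0.1393, 0.0377]
ee_rot: [1.045, 1.569, -0.263]
wrist_force: [-5.2, 1.8, 14.8]
width: 0.0007
```

{"method": "carry_out", "body": {
  "targets": [
    [1,-0.6,0,0,0],
    [1,-1,0,0,0],
    [1,-2,0,0,0],
    [1,-4,0,0,0],
    [1,-4,0,0,0],
    [1,-4,0,0,0],
    [0.5,-2,0,0,0],
    [0.5,-1,-1.5,-2,0],
    [0.5,0,-2,-2,0],
    [0.5,0,-2,-2,0],
    [0.5,0,-1,-1,0],
    [0.5,0,0,-0.7,0],
    [0.5,0,0,0,0]
  ]
}}

```text
time: 7.5
tool_pos: [0.4457, -0.0813, 0.2205]
ee_rot: [1.478, 1.57, 0.171]
wrist_force: [0.1, -0.4, 0.7]
width: 0.0469
```

```bash
python3 - <<'E'
from fit import *
f=T(.4437,-.0772,.2606)
need(f((0,0,.071)),.2606)
s=snap('side','s3');t=snap('top','t3')
a=cv2.resize(s['image'][195:285,205:315,::-1],None,fx=7,fy=6.6,interpolation=cv2.INTER_CUBIC)
cv2.imwrite('pics/c5.png',a)
b=cv2.resize(t['image'][205:295,228:318,::-1],None,fx=6.6,fy=6.6,interpolation=cv2.INTER_CUBIC);cv2.imwrite('pics/c6.png',b)
E
```

```text
t 7.5 tcp [ 0.4457 -0.0813  0.2205] tooly yaw 0.264 down [ 5.e-04  1.e-04 -1.e+00] q [-0.31 -0.13  1.56  0.    1.72 -0.57] F [ 0.06 -0.44  0.7 ] w 0.0469
shift cm [14.55 -0.1  -0.45] turn deg 0.18
```

View pics/c5.png

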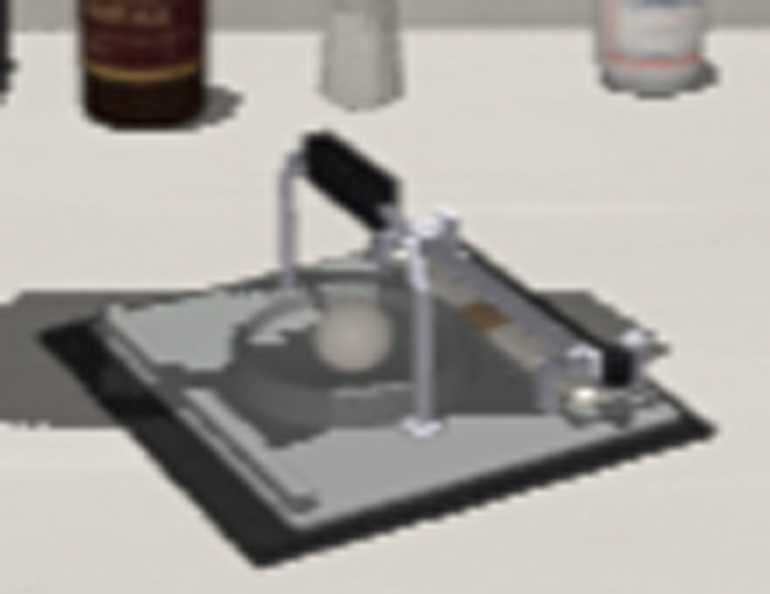

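Keeper lies flat in its clip with the knob at (618,365) between and beyond the cheeks. The tray hasn't moved and the mint is still centred. I'll lower onto the grip and close.

{"method": "carry_out", "body": {
  "targets": [
    [0.5,1,-0.1,-0.2,0],
    [0.5,2,0,-0.2,0],
    [0.5,2.5,0,0,0],
    [0.5,2.5,0,0,0],
    [0.5,2,0,0,0],
    [0.5,1.5,0,0,0],
    [0.5,1,0,0,0],
    [0.5,1,0,0,0],
    [0.5,0.6,0,0,0],
    [0.5,0.4,0,0,0],
    [0.5,0,0,0,0]
  ]
}}

```text
time: 8.7
tool_pos: [0.4436, -0.0783, 0.0753]
ee_rot: [-1.75, 1.57, -3.058]
wrist_force: [-0.2, -0.1, 0.3]
width: 0.0471
```

```bash
python3 - <<'E'
from fit import *
f=T(.4437,-.0772,.2606); s=load('s3')
need(f((0,0,.071)),.2606)
print('knob pred shut',proj(s,f(knob(0,.011))),'at .07',proj(s,f(knob(.07,.011))),'seen',(293.2,250.3))
s=snap('side','s4')
cv2.imwrite('pics/c7.png',cv2.resize(s['image'][190:280,215:315,::-1],None,fx=6,fy=6,interpolation=cv2.INTER_CUBIC))
E
```

```text
t 8.7 tcp [ 0.4436 -0.0783  0.0753] tooly yaw 0.263 down [-3.e-04 -0.e+00 -1.e+00] q [-0.3  -0.07  1.79 -0.    1.42 -0.56] F [-0.24 -0.1   0.34] w 0.0471
shift cm [ 0.03  0.04 -0.1 ] turn deg 0.13
knob pred shut [292.2895956  249.19317499] at .07 [292.13927797 245.35287212] seen (293.2, 250.3)
```

View pics/c7.png

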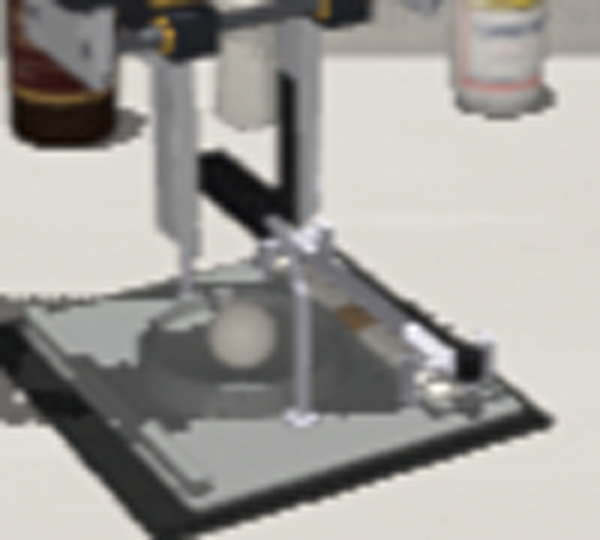

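The fingers straddle the grip bar at about (245,195), and the keeper's predicted and seen pixels agree with shut. Closing gently.

{"method": "carry_out", "body": {
  "targets": [
    [0.65,0,0,0,0],
    [0.75,0,0,0,0],
    [0.79,0,0,0,0],
    [0.82,0,0,0,0],
    [0.84,0,0,0,0],
    [0.86,0,0,0,0],
    [1,0,0,0,0],
    [1,0,0,0,0],
    [1,0,0,0,0],
    [1,0,0,0,0]
  ]
}}

```text
time: 9.75
tool_pos: [0.4441, -0.0782, 0.0757]
ee_rot: [1.356, 1.57, 0.048]
wrist_force: [2.5, 0.8, 0.4]
width: 0.0138
```

{"method": "carry_out", "body": {
  "targets": [
    [1,-0.05,0,0,0],
    [1,-0.1,0,0,0],
    [1,-0.2,0,0,0],
    [1,-0.3,0,0,0],
    [1,-0.4,0,0,0],
    [1,-0.4,0,0,0],
    [1,-0.3,0,0,0],
    [1,-0.2,0,0,0],
    [1,-0.1,0,0,0],
    [1,0,0,0,0],
    [1,0,0,0,0]
  ]
}}

```text
time: 10.85
tool_pos: [0.4436, -0.0783, 0.0959]
ee_rot: [-1.697, 1.571, -3.005]
wrist_force: [-0.2, 0.0, -4.2]
width: 0.0133
```

```bash
python3 - <<'E'
from fit import *
need((.448,-.075,.2),.2606)
s=snap('side','s5')
cv2.imwrite('pics/c8.png',cv2.resize(s['image'][190:280,215:315,::-1],None,fx=6,fy=6,interpolation=cv2.INTER_CUBIC))
E
```

```text
t 10.85 tcp [ 0.4436 -0.0783  0.0959] tooly yaw 0.263 down [-3.e-04 -0.e+00 -1.e+00] q [-0.3  -0.09  1.77 -0.    1.46 -0.56] F [-0.24  0.03 -4.16] w 0.0133
shift cm [-10.41   0.51  -0.2 ] turn deg 0.13
```

View pics/c8.png

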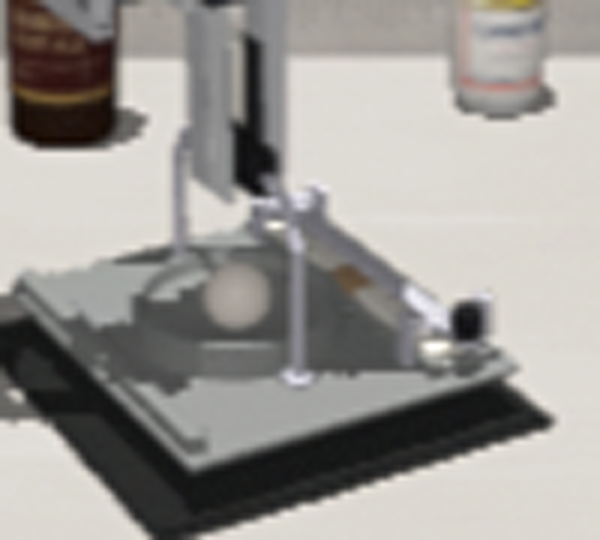

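The tray is clear of the mat and level, with the mint centred at about (237,295). Lifting 10 cm more, then a slow turn.

{"method": "carry_out", "body": {
  "targets": [
    [1,-0.1,0,0,0],
    [1,-0.2,0,0,0],
    [1,-0.35,0,0,0],
    [1,-0.5,0.1,0,0],
    [1,-0.65,0.1,0,0],
    [1,-0.8,0.1,-0.1,0],
    [1,-0.9,0.1,-0.1,0],
    [1,-1,0,0,0],
    [1,-1,0,0,0],
    [1,-1,0,0,0],
    [1,-0.9,0,0,0],
    [1,-0.8,0,0,0],
    [1,-0.65,0,0,0],
    [1,-0.5,0,0,0],
    [1,-0.35,0,0,0],
    [1,-0.2,0,0,0],
    [1,-0.1,0,0,0],
    [1,0,0,0,0],
    [1,0,0,0,0],
    [1,0,0,0,0]
  ]
}}

```text
time: 12.9
tool_pos: [0.4468, -0.0753, 0.1957]
ee_rot: [-1.978, 1.57, 2.997]
wrist_force: [0.4, 0.5, -5.4]
width: 0.0139
```

{"method": "carry_out", "body": {
  "targets": [
    [1,0,0,0,0.3],
    [1,0,0,0,0.7],
    [1,0,0,0,1.2],
    [1,0,0,0,1.8],
    [1,0,0,0,2.4],
    [1,0,0,0,3],
    [1,0,0,0,3],
    [1,0,0,0,3],
    [1,0,0,0,3],
    [1,0,0,0,3],
    [1,0,0,0,3],
    [1,0,0,0,3],
    [1,0,0,0,3],
    [1,0,0,0,3],
    [1,0,0,0,3],
    [1,0,0,0,3],
    [1,0,0,0,3],
    [1,0,0,0,3],
    [1,0,0,0,3],
    [1,0,0,0,3]
  ]
}}

```text
time: 14.9
tool_pos: [0.447, -0.0753, 0.196]
ee_rot: [1.987, 1.571, -0.221]
wrist_force: [0.2, 0.2, -4.0]
width: 0.0138
```

{"method": "carry_out", "body": {
  "targets": [
    [1,0,0,0,3],
    [1,0,0,0,3],
    [1,0,0,0,3],
    [1,0,0,0,3],
    [1,0,0,0,3],
    [1,0,0,0,3],
    [1,0,0,0,3],
    [1,0,0,0,3],
    [1,0,0,0,3],
    [1,0,0,0,3],
    [1,0,0,0,2.6],
    [1,0,0,0,2.2],
    [1,0,0,0,1.7],
    [1,0,0,0,1.2],
    [1,0,0,0,0.7],
    [1,0,0,0,0.3],
    [1,0,0,0,0],
    [1,0,0,0,0],
    [1,0,0,0,0],
    [1,0,0,0,0]
  ]
}}

```text
time: 16.9
tool_pos: [0.447, -0.0753, 0.196]
ee_rot: [1.157, 1.571, -1.723]
wrist_force: [-0.7, 0.3, -4.4]
width: 0.0143
```

```bash
python3 - <<'E'
from fit import *
need((.448,-.075,.196),-1.32)
s=snap('side','s6')
cv2.imwrite('pics/c9.png',cv2.resize(s['image'][150:290,195:335,::-1],None,fx=4.2,fy=4.2,interpolation=cv2.INTER_CUBIC))
E
```

```text
t 16.9 tcp [ 0.447  -0.0753  0.196 ] tooly yaw -1.31 down [-0.e+00 -1.e-04 -1.e+00] q [-0.29 -0.13  1.6  -0.    1.67  1.02] F [-0.73  0.35 -4.39] w 0.0143
shift cm [-0.  -0.  -0.1] turn deg 0.59
```

View pics/c9.png

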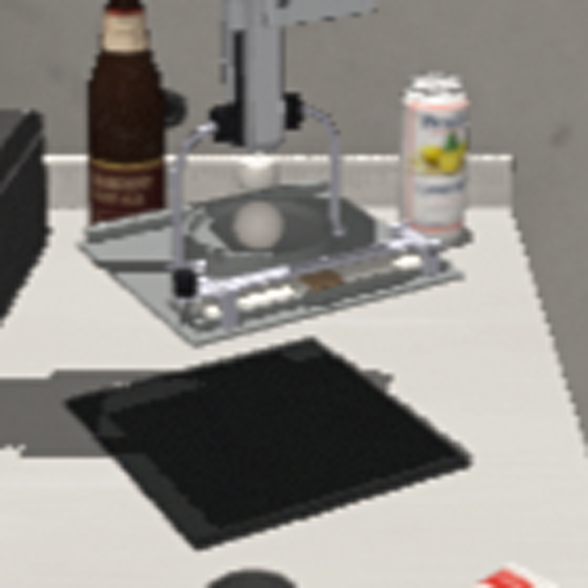

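The tray is high and level over the bare mat and turned a quarter. The keeper is shut with its knob at (186,283), the mint is mid-well at (260,225), and the bystanders stand. Handing in.

```bash
python3 -c "
from bench import robot
print(robot.close_job())"
```

```text
the job is handed in; nothing more can be done
None
```

The job is handed in at about 17 s of the 46 s. The keeper is shut, and the tray is lifted, turned a quarter and held still over the middle of the mat. Handing in gave no verdict.

- **Keeper:** With closed fingers I pushed the knob down its arc. It stopped at 39 mm above the worktop, which is the shut height, and stayed there under 15 N. A picture then showed the knob within about 1.5 pixels of the shut position, well off where the clip would first be met.
- **Lift and turn:** I gripped the handle at 14 mm opening, lifted it straight up 12 cm, then turned it slowly through a quarter turn.
- **Last check before handing in:**
  - By the tool's readings the tray was about 12 cm above the mat, level, and about 1 mm from the mat's middle. The measured turn was within 0.01 rad of square to the mat.
  - The grip carried about 4.4 N.
  - In the side picture the mint was mid-well, the keeper shut over the cutlery and the mat bare. The bottle and can stood in place; the shaker was hidden behind the tray and only the edge of the sauce cup was in view.

No check failed or disagreed.

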